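# Tip the new drawer knobs out of the green-lidded box

### The arm

A 7-joint arm with a two-finger parallel gripper is mounted at the origin on the work surface. World frame = base frame: x ahead of the robot, y to its left, z up, the work surface at z = 0. Lengths are in m, angles in rad, forces in N, time in s.
With the tool pointing down it reaches from about 0.4 to 0.875 m from the base axis. Payload 4.4 kg.
Tool frame: the origin (TCP) lies midway between the tips of the shut fingers; the grasp point (between the pads) lies 19 mm behind it; z points along the fingers, y is the line along which they close (so a half turn about z gives the same grasp; the last joint's range is limited). The gripper opens to 85 mm and grips with 20 to 120 N. Pads are 22 mm wide; open, the fingers measure 114 mm over their backs; the gripper's body (76 mm by 85 mm) begins 54 mm behind the grasp point. The pads swing forward as they close: fully open they stand 13 mm farther back than shut.
Start: joints at [-1.28, 0.628, 0.038, 1.517, -0.027, 0.996, -0.02], TCP at [0.227, 0.609, 0.231] pointing down, gripper open.
Joint ranges: [-3.06, 3.06], [-0.37, 2.12], [-1.25, 1.32], [0.18, 2.47], [-1.1, 4.24], [0.23, 1.98], [-2.94, 2.94]. Speed limits (rad/s): [2.57, 2.57, 3.14, 3.14, 3.14, 3.14, 3.14].

### API

Orientations are given as [roll, pitch, yaw] about the fixed x, y, z axes, in that order (R = Rz(yaw) Ry(pitch) Rx(roll)).
In Python, from station import env gives the robot as it stands.
- The arm moves only by the tool servo_tool, never from a script. Its argument "deltas" is a list of rows, each a list of 4 numbers: the shift along the tool's x, y, z in m, then the turn about the tool's z in rad. A call has 1 to 10 rows; each row shifts and turns the commanded pose from where the row before left it, along the tool's axes as they then stand; what a row does not reach is not made up. A row lasts 1/12 s, in which the tool goes at most 41.7 mm and 7.16 degrees, less where a joint would pass 70% of its speed; a pose out of reach is approached as far as the arm can. A call with a gripper value outside its range is refused whole. "gripper" is the finger opening in m, from 0 to 0.0854, set as the call begins (left out, the last holds). The fingers move at their own pace and stop on an object; "newtons" is the grip in N (left out, the last holds). Time passes only in rows, so rows that do not move let the fingers close. It gives the time, the measured TCP pose, the force, the opening and the grip force at its end, in the units of the state.
- env.get_state(): the state, without advancing time (a new reading comes with each control period).
- env.grab_frame(name): name is "side" or "top" or "wrist"; returns a dict with "color" (384x512x3 uint8, red, green, blue), "fovy" (degrees; the focal length in pixels is half the picture's height over the tangent of half this angle, whatever the lens; pixels are square), "cx", "cy" (the principal point, pixels), "R" (3x3) and "t" (3): a world point X has camera coordinates R X + t; the wrist camera has in their place "T_tool_cam" (4x4, takes a point from camera to tool coordinates, whose origin is the TCP and whose axes are the flange's). Camera axes: x right, y down, z forward; pixel columns grow to the right and rows downward; lengths in m; the calibration is good to about 2 mm. A picture is of the moment at which its call begins: read the wrist's pose just before it. There is no depth.
- env.hand_in(): hands the job in; it is judged then, once.
Trained networks look in the newest picture that a camera, given by its name, has taken for a name from the list of things; names that differ only in an ending like _2 or _b are one class to them, and where a whole thing is asked for, a point or a joint stands for the part that bears it (a point fixed in the world has none). Each returns a list of dicts, best first, with "confidence" (0 to 1); they miss things now and then, are a little off and sometimes report something else, mostly with a low value. They report only what shows in the picture. A call takes as long as a camera call.
- env.spot_in(camera, name): "position" ([x, y, z] in m, in the coordinates of the camera as it stood for that picture, good to about 4 mm: the middle of the surface that is visible of it).
- env.cut_out(camera, name): "mask" (384x512 bool, what is visible of it).
The state is a dict: "time": time; "joints": joint angles; "qvel": joint speeds; "joint_efforts": joint torques, N m; "ee_pos": TCP position; "eef_rot": TCP orientation; "contact_force": force on the tool from outside, world axes, zero at the start; "moment": the same for the moment, N m; "opening": finger opening in m; "gripper_force": force on a finger pad.
Only numpy, scipy, OpenCV 4.12 (cv2) and the standard library are available. Lean on these libraries where they do the work, as an engineer would, in place of code of your own. Each camera call takes 0.05 s, during which the arm holds its last target. There are 200 camera calls.

### The job

Tip the two drawer knobs out of the green-lidded box into the white tray in front of it: first, with the box still level, swing its green lid fully back past the catch so that it stays open, then tip the box right over to its stop (the peg on its side is the handle) and leave it tipped, lid still back and both knobs lying in the tray. Leave the orange-lidded box alone.

Things in the scene. Friction and masses are not known exactly. Their poses are not given: they have to be found in the camera images.
- stand: fixed plywood stand of the green-lidded box (an orange twin stands beside it). Origin on the table under the level box's centre; +x to the box's back (lid hinge), -x the way it tips and where the tray lies, z up. Wooden box, level: x -45..45, y -45..45, z 90..150 mm, walls 5; it pivots about y at x -30, z 90 mm between cheeks (outer faces y +-57, tops z 104 mm)
- tray (a point): centre of the grey floor of the white tray, part of the stand (x -155, z 8 mm in its frame); inside 168 x 108 mm along the stand's x and y; walls to z 46 mm, 26 mm next to the box
- box (a joint): tipping angle of the wooden box: 0 level (at the start), grows as it tips to the stand's -x, stop at 1.9 rad. Slight friction: let go under about 0.7 rad it falls back level, over about 1.2 rad it falls on to the stop and stays there, in between it stays. The knobs roll out from about 1.65 rad
- lid (a joint): angle of the flat green lid (90 x 90 x 5 mm) to its box: 0 shut (at the start), grows as it swings up and back, stop at 2.3 rad. Hinge along y on the back top edge (level box: x 45, z 150 mm in the stand's frame). A snap spring pulls it shut below about 1.7 rad and open to the stop above; lifting takes about 3 N at its peg; it stays back while the box is tipped
- knob_lid_peg (a point): grip point of the lid's green peg, a round bar 10 mm thick along the stand's y, standing 70 mm out from the lid's -y edge; on its axis, 50 mm out from the edge, 65 mm from the hinge line (lid shut: x -20, y -95, z 155 mm in the stand's frame); free all round
- knob_box_peg (a point): grip point of the box's dark wooden peg, a round bar 10 mm thick along the stand's y, standing 75 mm out from the box's +y side; on its axis, 55 mm out from the side, 64 mm from the pivot (level box: x 20, y 100, z 130 mm in the stand's frame); free all round
- knob_a: beech ball knob, 32 mm across, about 14 g, loose in the box; origin at its centre
- knob_b: second beech ball knob, the same
- other_lid_peg (a point): grip point of the orange peg on the orange lid of the twin box, which stays shut and level: placed and sized as on the green one

How it is judged:
On the way, in this order (a step that is already met when the one before it is completed fails the run):
1. the green lid is swung fully back (2.1 rad or more) with its box still level (under 0.25 rad) (value of joint lid above 2.1 rad and value of joint box below 0.25 rad), for 0.2 s.
2. the box is tipped over (1.5 rad or more) with its lid still back (value of joint box above 1.5 rad and value of joint lid above 2 rad), for 0.2 s.
At the end, for the whole second after the job is handed in: the green-lidded box is left tipped by 1.5 rad or more, its lid is still back at 2.0 rad or more, and both knobs lie at rest in the white tray, with their centres inside its walls and less than 35 mm above the table (all of step 2 and x of knob_a in the frame of stand between -0.24 and -0.07 m and y of knob_a in the frame of stand between -0.055 and 0.055 m and z of each of knob_a, knob_b in the frame of stand below 0.035 m and linear speed of each of knob_a, knob_b below 0.05 m/s and x of knob_b in the frame of stand between -0.24 and -0.07 m and y of knob_b in the frame of stand between -0.055 and 0.055 m); the robot touches nothing.
It fails at once if the box is tipped (over 0.4 rad) while its lid is not back (under 1.8 rad) (value of joint box above 0.4 rad and value of joint lid below 1.8 rad).
It fails at once if the orange lid or its box is moved: its peg shifts by more than 20 mm (distance of other_lid_peg from where it was at the start of the episode above 0.02 m).
It also fails if it takes over 56 s, if anything falls off the work surface, if the arm or the gripper's body presses on something with over 40 N, if the wrist force passes 120 N, or if a joint passes its speed limit or range.

## Working session

There is one attempt and no reset: what is moved stays moved. The work goes in short steps, Python scripts to look and compute and a tool call to move; the robot and the scene stay as the last step left them, time stands still between calls to the robot, and variables do not carry over. Pictures are saved under pics/ and viewed, at most 10 in all, crops included, and the job is handed in when it is done.

Besides the shell and the picture viewer there is one more tool, called after "Call:" as name(argument=value, ...), one argument or row to a line, values as JSON. servo_tool: Moves the arm, as the interface text tells. Its arguments: {"type":"object","properties":{"deltas":{"type":"array","items":{"type":"array","items":{"type":"number"}}},"gripper":{"type":"number"},"newtons":{"type":"number"}},"required":["deltas"]}

```bash
mkdir -p pics
cat > h.py <<'E'
from station import env
import numpy as np, cv2
def look(cam,names,save=None):
    f=env.grab_frame(cam)
    if save: cv2.imwrite('pics/'+save,f['color'][:,:,::-1])
    for n in names:
        for d in env.spot_in(cam,n)[:3]:
            p=np.array(d['position'])
            if cam=='wrist':
                from scipy.spatial.transform import Rotation as Ro
                s=env.get_state(); q=f['T_tool_cam']@np.r_[p,1]
                w=Ro.from_euler('xyz',s['eef_rot']).as_matrix()@q[:3]+s['ee_pos']
            else: w=f['R'].T@(p-f['t'])
            print(cam,n,np.round(w,3),round(d['confidence'],2))
    return f
def st():
    s=env.get_state(); print({k:np.round(s[k],3).tolist() for k in('time','ee_pos','eef_rot','joints','contact_force','opening')})
E
python3 - <<'E'
from h import *
st()
N=['knob_lid_peg','knob_box_peg','other_lid_peg','stand','tray','lid','box']
a=look('top',N,'top0.png');b=look('side',N[:3],'side0.png')
cv2.imwrite('pics/both0.png',cv2.resize(np.vstack([a['color'],b['color']])[:,:,::-1],(450,600)) if 0 else np.hstack([cv2.resize(x['color'],(400,300)) for x in(a,b)])[:,:,::-1])
E
```

```text
{'time': 0.0, 'ee_pos': [0.227, 0.608, 0.23], 'eef_rot': [-3.14, 0.0, 2.785], 'joints': [-1.28, 0.629, 0.038, 1.518, -0.027, 0.996, -0.02], 'contact_force': [0.672, 0.328, -0.245], 'opening': 0.085}
top knob_lid_peg [ 0.572 -0.182  0.154] 0.89
top knob_box_peg [ 0.566 -0.175  0.154] 0.97
top other_lid_peg [0.55  0.172 0.158] 0.65
top other_lid_peg [ 0.498 -0.187  0.023] 0.36
top stand [ 0.495 -0.19   0.02 ] 0.89
top tray [ 0.498 -0.189  0.022] 0.62
top lid [ 0.566 -0.183  0.157] 0.81
top lid [ 0.497 -0.189  0.022] 0.38
top box [ 0.57  -0.176  0.154] 0.73
side knob_lid_peg [ 0.57  -0.173  0.161] 0.84
side knob_box_peg [ 0.563 -0.138  0.142] 0.83
side other_lid_peg [0.543 0.177 0.158] 0.93
```

View pics/both0.png

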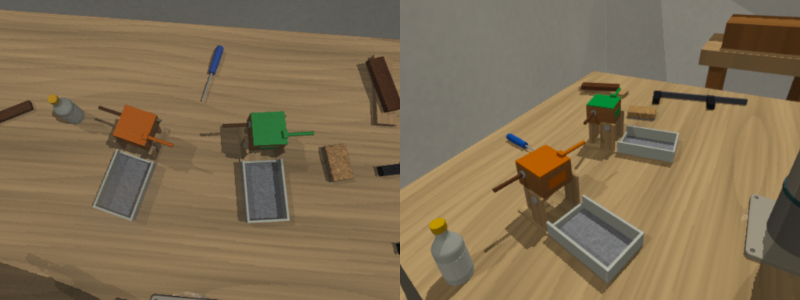

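Run:
```python
from h import *
a=cv2.imread('pics/top0.png')
c=a[120:300,250:430]; cv2.imwrite('pics/c1.png',cv2.resize(c,(600,600),interpolation=cv2.INTER_CUBIC))
f=env.grab_frame('top'); print(f['fovy'],f['cx'],f['cy'],f['R'],f['t'])
```

```text
57.02139531807845 256.04777982843234 191.1199731856816 [[ 0.08277073 -0.99656618  0.00220553]
 [-0.97554666 -0.08147671 -0.20413295]
 [ 0.2036117   0.01474463 -0.97894069]] [-0.04386553  0.52219925  0.76475738]
```

View pics/c1.png

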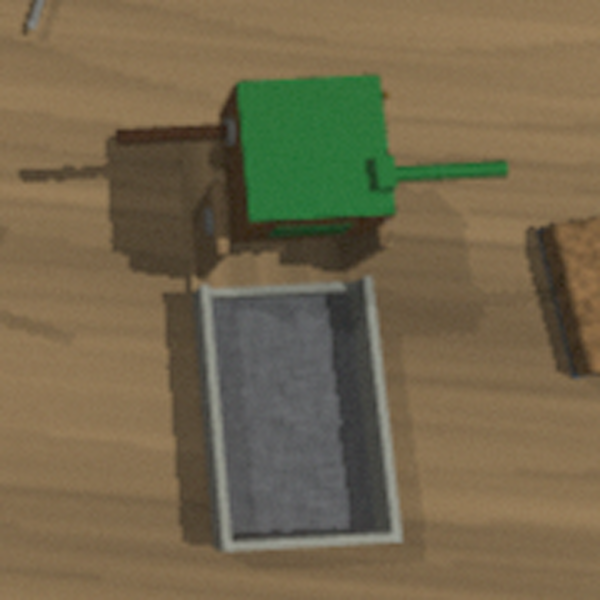

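```bash
cat >> h.py <<'E'
def proj(f,W):
    c=W@f['R'].T+f['t']; fl=192/np.tan(np.radians(f['fovy'])/2)
    return c[:,:2]/c[:,2:]*fl+[f['cx'],f['cy']]
def s2w(p,P):
    c,s=np.cos(p[2]),np.sin(p[2]); return np.array(P)@np.array([[c,s,0],[-s,c,0],[0,0,1]])+[p[0],p[1],0]
E
python3 - <<'E'
from h import *
from scipy.optimize import least_squares
f=env.grab_frame('top')
P=np.array([[45,45,155],[45,-45,155],[-45,-45,155],[-45,45,155],[-20,-115,155],[20,120,130]])/1e3
u=np.array([[240,83],[379,75],[394,214],[248,220],[507,168],[118,135]])*.3+[250,120]
r=least_squares(lambda p:(proj(f,s2w(p,P))-u).ravel(),[.6,-.2,0])
p=r.x; print(p,r.fun.round(2)); np.save('p.npy',p)
print('lidpeg',s2w(p,[[-.02,-.095,.155]]),'boxpeg',s2w(p,[[.02,.1,.13]]),'tray',s2w(p,[[-.155,0,.008]]), (proj(f,s2w(p,np.array([[-.155,0,.008],[-.243,.058,.046],[-.243,-.058,.046]])))-[250,120])/.3)
E
```

```text
[ 0.57512883 -0.17916926  0.12824733] [-0.82 -0.81  0.49 -0.24  0.76  0.1   0.45  0.23 -0.5   0.53 -0.41  0.13]
lidpeg [[ 0.5674432 -0.275947   0.155    ]] boxpeg [[ 0.58217497 -0.07743258  0.13      ]] tray [[ 0.42140175 -0.19899315  0.008     ]] [[285.80059708 413.39565116]
 [223.75843243 547.45300555]
 [397.2692558  539.27884057]]
```

Call:
servo_tool(
  deltas=[
    [0,0,-0.006,0.109],
    [0,0,-0.006,0.109],
    [0,0,-0.006,0.109],
    [0,0,-0.006,0.109],
    [0,0,-0.006,0.109],
    [0,0,-0.006,0.109],
    [0,0,-0.006,0.108],
    [0,0,-0.006,0.108],
    [0,0,-0.006,0.108],
    [0,0,-0.006,0.108],
  ],
  gripper=0.085,
)

```text
time: 1.53
ee_pos: [0.2269, 0.6091, 0.2917]
eef_rot: [-3.141, -0.0, 1.694]
contact_force: [0.7, 0.5, 0.6]
opening: 0.0851
gripper_force: 0.0
```

Call:
servo_tool(
  deltas=[
    [-0.03,0.012,0,0],
    [-0.03,0.012,0,0],
    [-0.03,0.012,0,0],
    [-0.03,0.012,0,0],
    [-0.03,0.012,0,0],
    [-0.03,0.012,0,0],
    [-0.03,0.012,0,0],
    [-0.03,0.012,0,0],
    [-0.03,0.012,0,0],
    [-0.03,0.012,0,0],
  ],
)

```text
time: 2.37
ee_pos: [0.3848, 0.3255, 0.2916]
eef_rot: [3.141, -0.001, 1.699]
contact_force: [0.4, -0.5, -0.2]
opening: 0.0852
gripper_force: 0.0
```

Call:
servo_tool(
  deltas=[
    [-0.031,0.005,0,0],
    [-0.031,0.005,0,0],
    [-0.031,0.005,0,0],
    [-0.031,0.005,0,0],
    [-0.031,0.005,0,0],
    [-0.031,0.005,0,0],
    [-0.031,0.005,0,0],
    [-0.031,0.005,0,0],
    [-0.031,0.005,0,0],
    [-0.031,0.005,0,0],
  ],
)

```text
time: 3.2
ee_pos: [0.4738, 0.0244, 0.2916]
eef_rot: [3.141, -0.0, 1.699]
contact_force: [1.0, -0.6, 0.4]
opening: 0.0847
gripper_force: 0.0
```

Call:
servo_tool(
  deltas=[
    [-0.031,0.005,0,0],
    [-0.031,0.005,0,0],
    [-0.031,0.005,0,0],
    [-0.031,0.005,0,0],
    [-0.031,0.005,0,0],
    [-0.031,0.005,0,0],
    [-0.031,0.005,0,0],
    [-0.031,0.005,0,0],
    [-0.031,0.005,0,0],
    [-0.025,0.005,0,0],
  ],
)

```text
time: 4.03
ee_pos: [0.5619, -0.2721, 0.2914]
eef_rot: [3.142, 0.001, 1.697]
contact_force: [0.0, -0.3, 0.8]
opening: 0.085
gripper_force: 0.0
```

```bash
cat >> h.py <<'E'
def stand(w):
    p=np.load('p.npy'); c,s=np.cos(p[2]),np.sin(p[2]); d=np.array(w)-[p[0],p[1],0]
    return np.array([c*d[0]+s*d[1],-s*d[0]+c*d[1],d[2]]).round(4)
E
python3 - <<'E'
from h import *
st(); print('tcp stand',stand(env.get_state()['ee_pos']))
look('wrist',['knob_lid_peg','lid'],'w1.png')
E
```

```text
{'time': 4.033, 'ee_pos': [0.562, -0.272, 0.291], 'eef_rot': [3.142, 0.001, 1.697], 'joints': [0.116, 0.574, 0.487, 1.526, -0.286, 1.113, 0.79], 'contact_force': [0.021, -0.296, 0.841], 'opening': 0.085}
tcp stand [-0.025  -0.0904  0.2914]
wrist knob_lid_peg [ 0.568 -0.18   0.154] 0.76
wrist lid [ 0.57  -0.182  0.154] 0.59
```

View pics/w1.png

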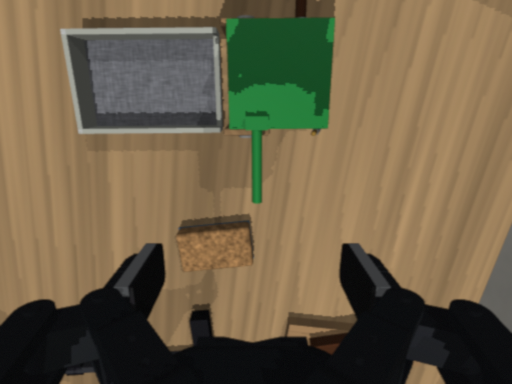

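Call:
servo_tool(
  deltas=[
    [-0.005,0.005,0.013,0],
    [-0.005,0,0.02,0],
    [0,0,0.02,0],
    [0,0,0.02,0],
    [0,0,0.02,0],
    [0,0,0.02,0],
    [0,0,0.02,0],
    [0,0,0.015,0],
    [0,0,0.005,0],
    [0,0,0,0],
  ],
)

```text
time: 5.02
ee_pos: [0.5674, -0.2765, 0.1363]
eef_rot: [-3.139, -0.003, 1.701]
contact_force: [-0.4, -0.2, -0.3]
opening: 0.0854
gripper_force: 0.0
```

Call:
servo_tool(
  deltas=[
    [0,0,0,0],
    [0,0,0,0],
    [0,0,0,0],
    [0,0,0,0],
    [0,0,0,0],
    [0,0,0,0],
    [0,0,0,0],
    [0,0,0,0],
  ],
  gripper=0.0,
  newtons=20,
)

```text
time: 5.68
ee_pos: [0.5675, -0.2789, 0.1386]
eef_rot: [-3.141, -0.0, 1.699]
contact_force: [-2.6, -0.5, 3.8]
opening: 0.0092
gripper_force: 20.3
```

Run:
```python
from h import *
st(); print('tcp stand',stand(env.get_state()['ee_pos']))
x0,z0=0,0
t=np.linspace(0,2.2,23)
x=.045-.065*np.cos(t)+.005*np.sin(t); z=.15+.065*np.sin(t)+.005*np.cos(t)
print(np.c_[np.diff(x),-np.diff(z)].round(4).tolist())
```

```text
{'time': 5.683, 'ee_pos': [0.567, -0.279, 0.139], 'eef_rot': [-3.141, -0.0, 1.699], 'joints': [0.172, 0.746, 0.408, 1.663, -0.379, 0.813, 0.875], 'contact_force': [-2.579, -0.457, 3.753], 'opening': 0.009}
tcp stand [-0.0203 -0.0979  0.1386]
[[0.0008, -0.0065], [0.0015, -0.0063], [0.0021, -0.0062], [0.0027, -0.0059], [0.0033, -0.0056], [0.0038, -0.0053], [0.0043, -0.0049], [0.0048, -0.0044], [0.0052, -0.0039], [0.0056, -0.0034], [0.0059, -0.0028], [0.0061, -0.0022], [0.0063, -0.0016], [0.0064, -0.0009], [0.0065, -0.0003], [0.0065, 0.0004], [0.0064, 0.001], [0.0063, 0.0016], [0.0061, 0.0023], [0.0059, 0.0029], [0.0055, 0.0034], [0.0052, 0.004]]
```

Gripped. Follow the arc.

Call:
servo_tool(
  deltas=[
    [0,0.001,-0.0065,0],
    [0,0.0015,-0.0063,0],
    [0,0.002,-0.0062,0],
    [0,0.0027,-0.006,0],
    [0,0.0033,-0.0056,0],
    [0,0.0038,-0.0053,0],
    [0,0.0043,-0.005,0],
    [0,0,0,0],
  ],
)

```text
time: 6.35
ee_pos: [0.5848, -0.2768, 0.1809]
eef_rot: [-3.138, -0.001, 1.699]
contact_force: [-9.0, 0.0, 5.3]
opening: 0.0091
gripper_force: 19.7
```

Run:
```python
from h import *
st(); print('tcp stand',stand(env.get_state()['ee_pos']))
look('wrist',['knob_lid_peg'],'w2.png')
```

```text
{'time': 6.35, 'ee_pos': [0.585, -0.277, 0.181], 'eef_rot': [-3.138, -0.001, 1.699], 'joints': [0.147, 0.718, 0.436, 1.583, -0.353, 0.924, 0.832], 'contact_force': [-9.035, 0.029, 5.261], 'opening': 0.009}
tcp stand [-0.0028 -0.098   0.1809]
wrist knob_lid_peg [ 0.582 -0.194  0.196] 0.61
```

View pics/w2.png

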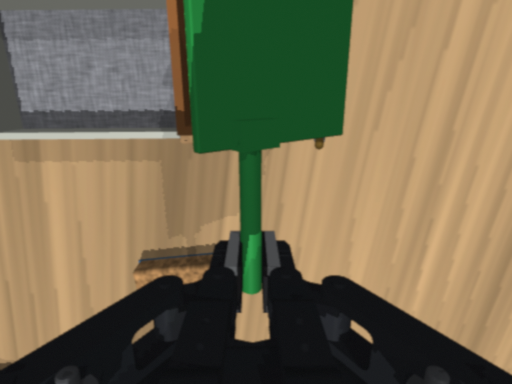

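Call:
servo_tool(
  deltas=[
    [0,0.005,-0.0044,0],
    [0,0.0052,-0.004,0],
    [0,0.0056,-0.0034,0],
    [0,0.006,-0.0028,0],
    [0,0.006,-0.0022,0],
    [0,0.0063,-0.0016,0],
    [0,0.0064,-0.001,0],
    [0,0.0065,-0.0003,0],
  ],
)

```text
time: 7.12
ee_pos: [0.6344, -0.27, 0.2007]
eef_rot: [3.139, 0.001, 1.699]
contact_force: [-2.5, 0.9, 2.5]
opening: 0.0091
gripper_force: 19.9
```

Call:
servo_tool(
  deltas=[
    [0,0.0065,0.0004,0],
    [0,0.0064,0.001,0],
    [0,0.0063,0.0016,0],
    [0,0.006,0.0023,0],
    [0,0.006,0.003,0],
    [0,0.0055,0.0034,0],
    [0,0.005,0.004,0],
    [0,0,0,0],
    [0,0,0,0],
  ],
)

```text
time: 7.87
ee_pos: [0.6755, -0.2645, 0.1826]
eef_rot: [3.141, -0.0, 1.699]
contact_force: [2.4, 0.7, -0.8]
opening: 0.0089
gripper_force: 20.2
```

Run:
```python
from h import *
st(); print('tcp stand',stand(env.get_state()['ee_pos']))
```

```text
{'time': 7.867, 'ee_pos': [0.675, -0.265, 0.183], 'eef_rot': [3.141, -0.0, 1.699], 'joints': [0.118, 0.828, 0.435, 1.331, -0.365, 1.06, 0.736], 'contact_force': [2.374, 0.725, -0.833], 'opening': 0.009}
tcp stand [ 0.0886 -0.0975  0.1826]
```

Call:
servo_tool(
  deltas=[
    [0,0,0,0],
    [0,0,0,0],
    [0,0,0,0],
    [0,0,0,0],
    [0,0,-0.01,0],
    [0,0,-0.02,0],
    [0,0,-0.03,0],
    [0,0,-0.03,0],
    [0,0,-0.03,0],
    [0,0,0,0],
  ],
  gripper=0.085,
)

```text
time: 8.7
ee_pos: [0.677, -0.2671, 0.3118]
eef_rot: [3.131, 0.007, 1.699]
contact_force: [0.1, -1.2, 1.3]
opening: 0.0847
gripper_force: 0.0
```

Call:
servo_tool(
  deltas=[
    [0.02,-0.007,0,0],
    [0.021,-0.007,0,0],
    [0.021,-0.007,0,0],
    [0.021,-0.007,0,0],
    [0.021,-0.007,0,0],
    [0.021,-0.007,0,0],
    [0.021,-0.007,0,0],
    [0.021,-0.007,0,0],
    [0.021,-0.007,0,0],
    [0.012,-0.006,0,0],
  ],
)

```text
time: 9.53
ee_pos: [0.5799, -0.0727, 0.3038]
eef_rot: [3.141, -0.002, 1.701]
contact_force: [-0.2, 1.0, 0.1]
opening: 0.085
gripper_force: 0.0
```

Run:
```python
from h import *
st(); print('tcp stand',stand(env.get_state()['ee_pos']))
a=look('wrist',['knob_box_peg','lid'],'w3.png'); b=look('top',['lid','other_lid_peg'],'t3.png')
cv2.imwrite('pics/m3.png',np.hstack([cv2.resize(a['color'],(400,300)),cv2.resize(b['color'][120:300,230:470],(400,300))])[:,:,::-1])
```

```text
{'time': 9.533, 'ee_pos': [0.58, -0.073, 0.304], 'eef_rot': [3.141, -0.002, 1.701], 'joints': [-0.241, 0.5, 0.502, 1.62, -0.265, 1.09, 0.463], 'contact_force': [-0.203, 1.035, 0.06], 'opening': 0.085}
tcp stand [0.0184 0.1049 0.3038]
wrist knob_box_peg [ 0.611 -0.17   0.15 ] 0.85
wrist lid [ 0.653 -0.171  0.191] 0.56
```

View pics/m3.png

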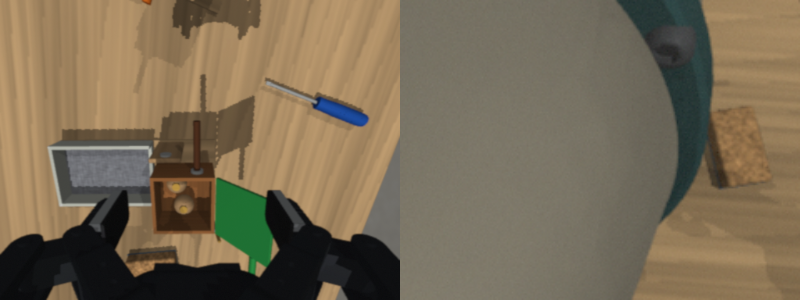

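Call:
servo_tool(
  deltas=[
    [0,0.0016,0.02,0],
    [0,0,0.025,0],
    [0,0,0.025,0],
    [0,0,0.025,0],
    [0,0,0.025,0],
    [0,0,0.025,0],
    [0,0,0.025,0],
    [0,0,0.015,0],
    [0,0,0.005,0],
    [0,0,0,0],
  ],
)

```text
time: 10.67
ee_pos: [0.5815, -0.0764, 0.1118]
eef_rot: [-3.139, 0.0, 1.697]
contact_force: [-0.7, -1.0, -0.5]
opening: 0.0852
gripper_force: 0.0
```

Call:
servo_tool(
  deltas=[
    [0,0,0,0],
    [0,0,0,0],
    [0,0,0,0],
    [0,0,0,0],
    [0,0,0,0],
    [0,0,0,0],
    [0,0,0,0],
    [0,0,0,0],
  ],
  gripper=0.0,
  newtons=25,
)

```text
time: 11.33
ee_pos: [0.5801, -0.0754, 0.1136]
eef_rot: [-3.138, -0.001, 1.699]
contact_force: [-5.3, -0.6, 5.5]
opening: 0.009
gripper_force: 24.5
```

Run:
```python
from h import *
st(); print('tcp stand',stand(env.get_state()['ee_pos']))
t=.675+np.linspace(0,1.9,29); r=.064
x=r*np.cos(t); z=r*np.sin(t)
print(np.c_[np.diff(x),-np.diff(z)].round(4).tolist())
```

```text
{'time': 11.333, 'ee_pos': [0.58, -0.075, 0.114], 'eef_rot': [-3.138, -0.001, 1.699], 'joints': [-0.158, 0.723, 0.386, 1.813, -0.403, 0.688, 0.584], 'contact_force': [-5.259, -0.562, 5.456], 'opening': 0.009}
tcp stand [0.0182 0.1023 0.1136]
[[-0.0028, -0.0033], [-0.003, -0.0031], [-0.0032, -0.0029], [-0.0034, -0.0027], [-0.0036, -0.0024], [-0.0038, -0.0022], [-0.0039, -0.0019], [-0.004, -0.0016], [-0.0041, -0.0014], [-0.0042, -0.0011], [-0.0043, -0.0008], [-0.0043, -0.0005], [-0.0043, -0.0002], [-0.0043, 0.0001], [-0.0043, 0.0004], [-0.0043, 0.0007], [-0.0042, 0.001], [-0.0042, 0.0012], [-0.0041, 0.0015], [-0.004, 0.0018], [-0.0038, 0.0021], [-0.0037, 0.0023], [-0.0035, 0.0026], [-0.0033, 0.0028], [-0.0031, 0.003], [-0.0029, 0.0032], [-0.0027, 0.0034], [-0.0025, 0.0036]]
```

Call:
servo_tool(
  deltas=[
    [0,-0.0028,-0.0033,0],
    [0,-0.003,-0.003,0],
    [0,-0.0032,-0.003,0],
    [0,-0.0034,-0.0027,0],
    [0,-0.0036,-0.0024,0],
    [0,-0.0038,-0.0022,0],
    [0,-0.004,-0.002,0],
    [0,-0.004,-0.0016,0],
    [0,-0.004,-0.0014,0],
    [0,-0.0042,-0.001,0],
  ],
)

```text
time: 12.17
ee_pos: [0.5489, -0.0796, 0.1374]
eef_rot: [3.136, 0.001, 1.699]
contact_force: [5.7, 2.3, 4.6]
opening: 0.0093
gripper_force: 24.8
```

Run:
```python
from h import *
st(); print('tcp stand',stand(env.get_state()['ee_pos']))
a=look('wrist',['knob_box_peg','lid'],'w4.png')
```

```text
{'time': 12.167, 'ee_pos': [0.549, -0.08, 0.137], 'eef_rot': [3.136, 0.001, 1.699], 'joints': [-0.164, 0.65, 0.399, 1.89, -0.389, 0.672, 0.597], 'contact_force': [5.738, 2.268, 4.613], 'opening': 0.009}
tcp stand [-0.0132  0.1021  0.1374]
wrist knob_box_peg [ 0.549 -0.094  0.16 ] 0.57
```

View pics/w4.png

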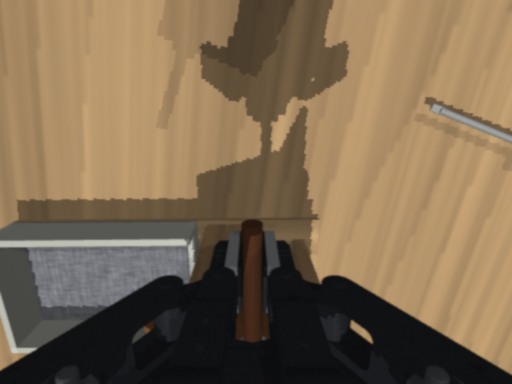

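Call:
servo_tool(
  deltas=[
    [0,-0.0043,-0.0008,0],
    [0,-0.0043,-0.0005,0],
    [0,-0.0043,-0.0002,0],
    [0,-0.0043,0.0001,0],
    [0,-0.0043,0.0004,0],
    [0,-0.0043,0.0007,0],
    [0,-0.0042,0.001,0],
    [0,-0.0042,0.0012,0],
    [0,-0.004,0.0015,0],
    [0,-0.004,0.0018,0],
  ],
)

```text
time: 13.15
ee_pos: [0.5042, -0.0857, 0.1315]
eef_rot: [3.141, 0.0, 1.698]
contact_force: [1.2, -0.0, 6.1]
opening: 0.0085
gripper_force: 26.5
```

Call:
servo_tool(
  deltas=[
    [0,-0.0038,0.002,0],
    [0,-0.0037,0.0023,0],
    [0,-0.0035,0.0026,0],
    [0,-0.0033,0.0028,0],
    [0,-0.003,0.003,0],
    [0,-0.003,0.0032,0],
    [0,-0.0027,0.0034,0],
    [0,-0.0015,0.002,0],
    [0,0,0,0],
    [0,0,0,0],
  ],
)

```text
time: 13.98
ee_pos: [0.4794, -0.089, 0.1087]
eef_rot: [-3.14, 0.0, 1.698]
contact_force: [-0.6, -5.7, -0.7]
opening: 0.0086
gripper_force: 27.4
```

Call:
servo_tool(
  deltas=[
    [0,0,0,0],
    [0,0,0,0],
    [0,0,0,0],
    [0,0,0,0],
    [0,0,0,0],
    [0,0,0,0],
  ],
)

```text
time: 14.48
ee_pos: [0.4795, -0.089, 0.1088]
eef_rot: [-3.14, 0.001, 1.698]
contact_force: [-0.7, -6.1, -0.9]
opening: 0.0086
gripper_force: 27.3
```

Run:
```python
from h import *
st(); print('tcp stand',stand(env.get_state()['ee_pos']))
a=look('side',['knob_a','lid'],'s5.png'); b=look('wrist',['knob_a'])
c=np.hstack([cv2.resize(a['color'][80:230,200:400],(400,300)),cv2.resize(b['color'],(400,300))])
cv2.imwrite('pics/m5.png',c[:,:,::-1])
```

```text
{'time': 14.483, 'ee_pos': [0.479, -0.089, 0.109], 'eef_rot': [-3.14, 0.001, 1.698], 'joints': [-0.11, 0.624, 0.349, 2.081, -0.423, 0.506, 0.679], 'contact_force': [-0.723, -6.113, -0.87], 'opening': 0.009}
tcp stand [-0.0833  0.1017  0.1088]
side knob_a [ 0.349 -0.182  0.036] 0.46
side knob_a [ 0.354 -0.213  0.03 ] 0.46
side lid [ 0.42  -0.206  0.18 ] 0.91
wrist knob_a [ 0.353 -0.214  0.027] 0.7
```

View pics/m5.png

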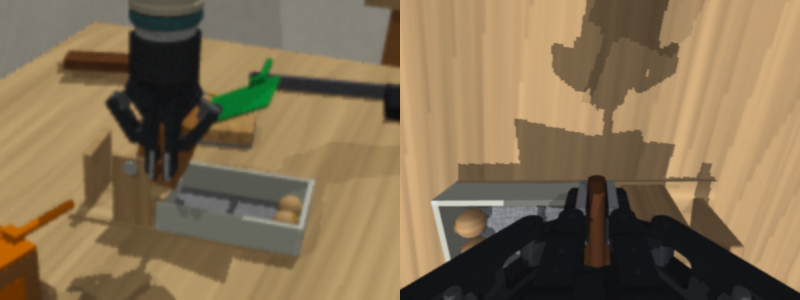

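Call:
servo_tool(
  deltas=[
    [0,0,0,0],
    [0,0,0,0],
    [0,0,0,0],
    [0,0,0,0],
    [0,0,-0.01,0],
    [0,0,-0.025,0],
    [0,0,-0.03,0],
    [0,0,-0.03,0],
    [0,0,-0.03,0],
    [0,0,-0.03,0],
  ],
  gripper=0.085,
)

```text
time: 15.57
ee_pos: [0.4799, -0.0881, 0.2665]
eef_rot: [3.141, -0.0, 1.699]
contact_force: [0.5, 0.0, 0.1]
opening: 0.085
gripper_force: 0.0
```

Call:
servo_tool(
  deltas=[
    [0.02,0,0,0],
    [0.02,0,0,0],
    [0.02,0,0,0],
    [0.02,0,0,0],
    [0.02,0,0,0],
    [0.02,0,0,0],
    [0,0,0,0],
    [0,0,0,0],
    [0,0,0,0],
    [0,0,0,0],
  ],
)

```text
time: 16.4
ee_pos: [0.465, 0.0296, 0.2646]
eef_rot: [3.141, 0.0, 1.697]
contact_force: [-0.1, 1.1, 0.5]
opening: 0.0848
gripper_force: 0.0
```

Run:
```python
from h import *
st()
a=look('side',['knob_a','lid','other_lid_peg']); b=look('wrist',['knob_a','lid'])
c=np.hstack([cv2.resize(a['color'][80:230,200:400],(400,300)),cv2.resize(b['color'],(400,300))])
cv2.imwrite('pics/m6.png',c[:,:,::-1])
for w in ([.349,-.182,.036],[.354,-.213,.03]): print(stand(w))
```

```text
{'time': 16.4, 'ee_pos': [0.465, 0.03, 0.265], 'eef_rot': [3.141, 0.0, 1.697], 'joints': [-0.503, 0.357, 0.513, 1.977, -0.227, 0.863, 0.257], 'contact_force': [-0.133, 1.084, 0.518], 'opening': 0.085}
side knob_a [ 0.353 -0.214  0.03 ] 0.57
side knob_a [ 0.346 -0.183  0.036] 0.48
side lid [ 0.417 -0.197  0.166] 0.56
side other_lid_peg [0.541 0.177 0.154] 0.64
wrist knob_a [ 0.358 -0.216  0.03 ] 0.82
wrist knob_a [ 0.362 -0.184  0.032] 0.58
[-0.2246  0.0261  0.036 ]
[-0.2236 -0.0053  0.03  ]
```

View pics/m6.png

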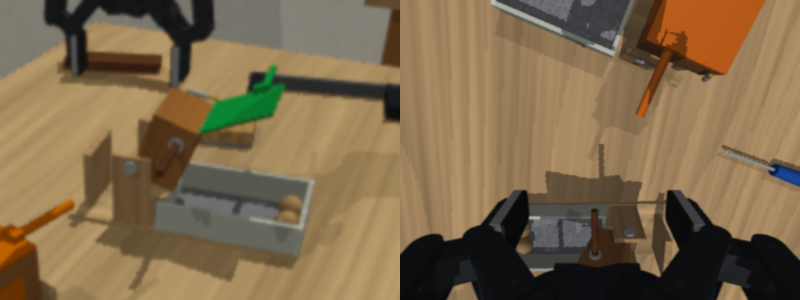

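```bash
python3 -c "
from station import env
print(env.hand_in())"
```

```text
the job is handed in; nothing more can be done
None
```

I handed in the job at about 16.4 s: the green lid is back, the box is tipped to its stop, both knobs lie in the white tray, and the orange-lidded box was left alone; no verdict was shown.

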